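# Put the soldering bench back in order

## Task

Every one of the four things on this soldering bench stands on a mat that belongs to another. Swap them around so that each stands upright in the middle of the black mat cut for it: the solder spool on the big round mat, the flux tin on the small round mat, the parts box on the square mat and the multimeter on the oblong mat, the box and the meter lined up with the edges of their mats; the bare white tile is free for parking a thing on the way. Leave the small bottle standing where it is.

Things in the scene. Friction and masses are not known exactly. Their poses are not given: they have to be found in the camera images.
- spool: reel of solder wire standing on end: cylinder 56 mm in diameter, 45 mm high, white plastic flanges with silver wire between, small dark hole in the top; about 0.2 kg. Origin: centre of its underside, z axis up. Starts on the square or the oblong mat.
- flux_tin: flat round aluminium tin, 44 mm in diameter, 24 mm high, screw lid shut; about 0.06 kg. Origin: centre of its underside, z axis up. Starts on the square or the oblong mat.
- parts_box: small square closed plastic box, grey with a white lid, 48 x 48 mm, 30 mm high; about 0.08 kg. Origin: centre of its underside, x and y axes along its sides, z axis up. Starts on one of the round mats.
- meter: pocket multimeter lying on its back: red oblong case 104 mm long (x axis) by 52 mm wide (y axis), 28 mm high, greenish screen towards +x and round dial on top (which way round it lies does not matter); about 0.17 kg. Origin: centre of its underside, z axis up. Starts on one of the round mats.
- mat_big_round: fixed black rubber mat, round, 110 mm in diameter, 4 mm thick; the spool's place. Origin: centre of its underside (on the table), z axis up
- mat_small_round: fixed black rubber mat, round, 76 mm in diameter, 4 mm thick; the flux tin's place. Origin: centre of its underside, z axis up
- mat_square: fixed black rubber mat, 84 x 84 mm, 4 mm thick; the parts box's place. Origin: centre of its underside, x and y axes along its sides, z axis up
- mat_oblong: fixed black rubber mat, 130 mm (x axis) by 76 mm (y axis), 4 mm thick; the meter's place. Origin: centre of its underside, z axis up
- tile: fixed white glazed tile, 110 x 110 mm, 6 mm thick, empty at the start: a free parking spot. Origin: centre of its underside, z axis up
- bottle: small loose clear bottle with a white cap, 34 mm in diameter, 85 mm high, standing among the mats; not to be disturbed. It is the tallest thing among the mats: the other clutter there (a screwdriver, side cutters, a circuit board, a sponge dish) is under 30 mm high. Origin: centre of its underside, z axis up
There are look-alikes about, which are no part of the job. What is shaped like the parts_box but pink or purple is not meant.

How it is judged (in metres and radians):
At the end, for the whole second after the job is handed in: Spool, flux tin, parts box and meter each rest on their own mat (big round, small round, square, oblong), centred within 14 mm, upright within 0.1 rad, with the meter's long side along the oblong mat's and the box's sides along the square mat's within 0.25 rad, released and at rest (horizontal distance between spool and mat_big_round below 0.014 m and z of spool in the frame of mat_big_round between 0 and 0.009 m and angle between each of spool, flux_tin, parts_box, meter's own z axis and vertical below 0.1 rad and linear speed of each of spool, flux_tin, parts_box, meter below 0.02 m/s and angular speed of each of spool, flux_tin, parts_box, meter below 0.2 rad/s and contact force between each of spool, flux_tin, parts_box, meter and the fingers below 0.05 N and horizontal distance between flux_tin and mat_small_round below 0.014 m and z of flux_tin in the frame of mat_small_round between 0 and 0.009 m and horizontal distance between parts_box and mat_square below 0.014 m and z of parts_box in the frame of mat_square between 0 and 0.009 m and horizontal distance between meter and mat_oblong below 0.014 m and z of meter in the frame of mat_oblong between 0 and 0.009 m and angle between the x axis of meter and the x axis of mat_oblong, either way round below 0.25 rad and (angle between the x axis of parts_box and the x axis of mat_square, either way round below 0.25 rad or angle between the x axis of parts_box and the y axis of mat_square, either way round below 0.25 rad)); the robot touches nothing.
It fails at once if the small bottle is knocked over or pushed more than 25 mm (distance of bottle from where it was at the start of the episode above 0.025 m or angle between bottle's own z axis and vertical above 0.4 rad).
It also fails if it takes over 128 s, if anything falls off the work surface, if the arm or the gripper's body presses on something with over 40 N, if the wrist force passes 120 N, or if a joint passes its speed limit or range.

## Robot

A 7-joint arm with a two-finger parallel gripper is mounted at the origin on the work surface. World frame = base frame: x ahead of the robot, y to its left, z up, the work surface at z = 0. Lengths are in mm, angles in rad, forces in N, time in s.
With the tool pointing down it reaches from about 425 to 925 mm from the base axis. Payload 6.8 kg.
Tool frame: the origin (TCP) lies midway between the tips of the shut fingers; the grasp point (between the pads) lies 19 mm behind it; z points along the fingers, y is the line along which they close (so a half turn about z gives the same grasp; the last joint's range is limited). The gripper opens to 85 mm and grips with 20 to 120 N. Pads are 22 mm wide; open, the fingers measure 114 mm over their backs; the gripper's body (76 mm by 85 mm) begins 54 mm behind the grasp point. The pads swing forward as they close: fully open they stand 13 mm farther back than shut.
Start: joints at [-1.444, 0.477, 0.022, 1.555, -0.011, 1.109, -0.083], TCP at [157.033, 656.497, 231.308] pointing down, gripper open.
Joint ranges: [-2.96, 2.96], [-0.34, 2.1], [-1.41, 1.46], [0.24, 2.44], [-1.37, 4.51], [0.17, 1.92], [-2.96, 2.96]. Speed limits (rad/s): [2.39, 2.39, 3.14, 3.14, 3.14, 3.14, 3.14].

## Interface

Orientations are given as a unit quaternion [w, x, y, z].
In Python, from cell import get_state, get_image, close_job, spot_in, spot_point gives the robot as it stands.
- The arm moves only by the shell command python3 -m crank 'ROWS' [FORCE]. ROWS is text: rows parted by semicolons, each of 7 numbers parted by spaces: the finger opening in cm, from 0 to 8.54, then the shift along the tool's x, y, z in cm, then the turn, a rotation vector about the tool's x, y, z in degrees. In form: fingers x y z ax ay az; .... A call has 1 to 10 rows; each row shifts and turns the commanded pose from where the row before left it, along the tool's axes as they then stand; what a row does not reach is not made up. A row lasts 1/12 s, in which the tool goes at most 41.7 mm and 7.16 degrees, less where a joint would pass 70% of its speed; a pose out of reach is approached as far as the arm can. A call is refused whole if a number of a shift passes 4.17 or a number of a turn 7.16, either way. A call with a gripper value outside its range is refused whole. The fingers move at their own pace and stop on an object; FORCE is the grip in N (left out, the last holds). Time passes only in rows, so rows that do not move let the fingers close. It gives the time, the measured TCP pose, the force, the opening and the grip force at its end, in the units of the state.
- get_state(): the state, without advancing time (a new reading comes with each control period).
- get_image(name): name is "scene" or "top" or "wrist"; returns a dict with "img" (400x640x3 uint8, red, green, blue), "mtx" (3x3 intrinsics, pixels), "xyz" and "attitude" of the camera in the world. Camera axes: x right, y down, z forward; pixel columns grow to the right and rows downward; lengths in mm; the calibration is good to about 2 mm. The wrist camera is an equidistant fisheye: a pixel r from the principal point sees the ray r / f radians off the axis. A picture is of the moment at which its call begins. There is no depth.
- close_job(): hands the job in; it is judged then, once.
Trained networks look in the newest picture that a camera, given by its name, has taken for a name from the list of things; names that differ only in an ending like _2 or _b are one class to them, and where a whole thing is asked for, a point or a joint stands for the part that bears it (a point fixed in the world has none). Each returns a list of dicts, best first, with "confidence" (0 to 1); they miss things now and then, are a little off and sometimes report something else, mostly with a low value. They report only what shows in the picture. A call takes as long as a camera call. They do not tell look-alikes from the thing itself.
- spot_in(camera, name): "centre" ([column, row] in pixels, amid what is visible of it).
- spot_point(camera, name): "centre" ([column, row] in pixels: a listed point, or the origin of a listed thing).
The state is a dict: "time_s": time; "joints": joint angles; "joint_vel": joint speeds; "tau": joint torques, N m; "ee_pos": TCP position; "tcp_rot": TCP orientation; "ft_force": force on the tool from outside, world axes, zero at the start; "ft_torque": the same for the moment, N m; "opening": finger opening in mm; "finger_force": force on a finger pad.
Only numpy, scipy, OpenCV 4.12 (cv2) and the standard library are available. Lean on these libraries where they do the work, as an engineer would, in place of code of your own. Each camera call takes 0.05 s, during which the arm holds its last target. There are 200 camera calls.

## Working session

There is one attempt and no reset: what is moved stays moved. The work goes in short steps, Python scripts to look and compute and a shell command to move; the robot and the scene stay as the last step left them, time stands still between calls to the robot, and variables do not carry over. Pictures are saved under pics/ and viewed, at most 14 in all, crops included, and the job is handed in when it is done.

```bash
ls; mkdir -p pics; cat > h.py <<'E'
import numpy as np, cv2
from scipy.spatial.transform import Rotation as R
from cell import get_state,get_image,close_job,spot_in,spot_point
def rot(a):
    a=np.array(a,float)
    return a if a.shape==(3,3) else R.from_quat(a[[1,2,3,0]]).as_matrix()
def ray(im,p,fish=False):
    K=np.array(im['mtx']);u=(np.array(p,float)-[K[0,2],K[1,2]])/[K[0,0],K[1,1]]
    if fish:
        r=np.hypot(*u)+1e-9; d=np.array([*(u/r*np.sin(r)),np.cos(r)])
    else: d=np.array([*u,1.])
    return rot(im['attitude'])@d
def onz(im,p,z,fish=False):
    d=ray(im,p,fish);c=np.array(im['xyz'],float);return (c+d*(z-c[2])/d[2])[:2]
E
python3 - <<'E'
from h import *
s=get_state();print(s['ee_pos'],s['tcp_rot'],s['time_s'])
T=dict(spool=0,flux_tin=0,parts_box=0,meter=0,mat_big_round=0,mat_small_round=0,mat_square=0,mat_oblong=0,tile=0,bottle=0)
for c in('top','scene'):
    im=get_image(c);cv2.imwrite(f'pics/{c}0.png',im['img'][:,:,::-1]);print(c,im['xyz'],im['mtx'])
    for n in T:
        z=4 if n in('spool','flux_tin','parts_box','meter') else 0
        print(n,[(np.round(d['centre']).tolist(),round(d['confidence'],2),np.round(onz(im,d['centre'],z)).tolist()) for d in spot_point(c,n)[:4]])
E
```

```text
pics
[156.91054128 655.92219093 230.31522786] [-3.31891194e-05  1.17092968e-01  9.93120555e-01 -8.93457861e-04] 0.0
top [ 318.75140447   15.49328884 1022.56991116] [[428.69939688   0.         316.80805602]
 [  0.         428.69939688 200.9715326 ]
 [  0.           0.           1.        ]]
spool [([208.0, 235.0], 0.71, [450.0, 272.0])]
flux_tin []
parts_box [([372.0, 287.0], 0.98, [329.0, -116.0]), ([435.0, 136.0], 0.59, [703.0, -282.0]), ([372.0, 164.0], 0.58, [628.0, -123.0])]
meter [([442.0, 235.0], 0.89, [451.0, -285.0])]
mat_big_round [([378.0, 163.0], 0.92, [632.0, -137.0])]
mat_small_round [([440.0, 238.0], 0.66, [446.0, -282.0])]
mat_square [([320.0, 222.0], 0.97, [483.0, 5.0]), ([260.0, 167.0], 0.45, [620.0, 154.0])]
mat_oblong [([201.0, 236.0], 0.85, [448.0, 292.0])]
tile []
bottle [([325.0, 159.0], 0.78, [641.0, -5.0])]
scene [ 832.90733865 -608.29857238  738.44414972] [[498.23080055   0.         321.31038757]
 [  0.         498.23080055 200.42837355]
 [  0.           0.           1.        ]]
spool [([343.0, 128.0], 0.72, [452.0, 278.0])]
flux_tin []
parts_box [([205.0, 221.0], 0.88, [328.0, -116.0]), ([338.0, 280.0], 0.83, [626.0, -130.0]), ([340.0, 370.0], 0.78, [699.0, -282.0])]
meter [([208.0, 311.0], 0.97, [454.0, -283.0])]
mat_big_round [([338.0, 282.0], 0.83, [628.0, -132.0]), ([207.0, 311.0], 0.35, [450.0, -282.0])]
mat_small_round [([205.0, 310.0], 0.57, [446.0, -282.0])]
mat_square [([299.0, 209.0], 0.83, [479.0, -3.0])]
mat_oblong [([342.0, 127.0], 0.61, [447.0, 284.0])]
tile [([394.0, 183.0], 0.73, [627.0, 153.0])]
bottle [([373.0, 238.0], 0.85, [645.0, -8.0])]
```

View pics/top0.png

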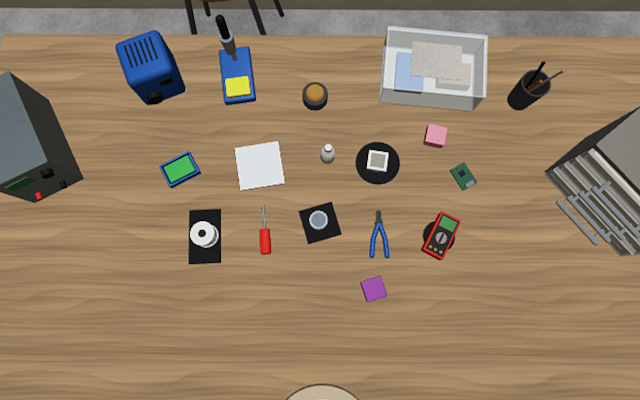

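View pics/scene0.png

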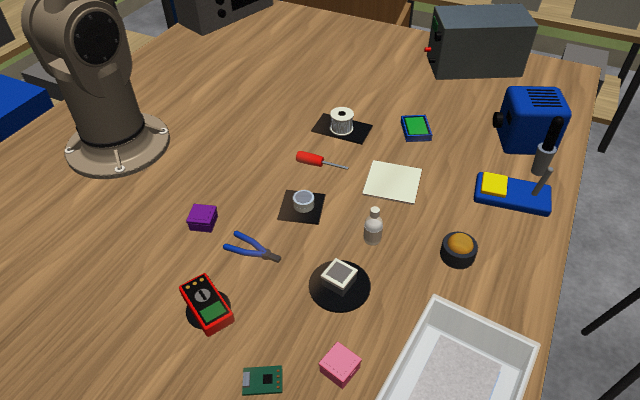

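The candidates for the parts box in the top view are grey with a white lid at (377,160) on the big round mat, pink at (435,135) and purple at (373,288). By the description it is the one at (377,160). The spool is at (203,234) on the oblong mat, the tin at (318,220) on the square mat, the meter at (441,236) on the small round mat, and the tile at (260,166) is free. The bottle stands at (327,153).

```bash
cat >> h.py <<'E'
def blob(im,mask,c,rad,z,lo=0):
    """hull of mask near pixel c projected on plane z -> centre of rect, size, angle deg; enclosing circle"""
    m=mask.astype(np.uint8).copy();w=np.zeros_like(m);cv2.circle(w,tuple(int(v) for v in c),rad,1,-1);m&=w
    m=cv2.morphologyEx(m,cv2.MORPH_OPEN,np.ones((2,2),np.uint8))
    n,l,st,_=cv2.connectedComponentsWithStats(m)
    if n<2: return None
    k=1+np.argmax(st[1:,4]);ys,xs=np.where(l==k)
    P=np.array([onz(im,(x+a,y+b),z) for x,y in zip(xs,ys) for a,b in((-.5,-.5),(.5,.5),(-.5,.5),(.5,-.5))],np.float32)
    r=cv2.minAreaRect(P);e=cv2.minEnclosingCircle(P)
    b=cv2.boxPoints(r);q=b[1]-b[0];q2=b[2]-b[1];L=q if np.hypot(*q)>np.hypot(*q2) else q2
    return dict(rect=np.round(r[0],1),size=np.round(r[1],1),long=round(float(np.degrees(np.arctan2(L[1],L[0]))%180),1),circ=np.round(e[0],1),rad=round(e[1],1))
E
python3 - <<'E'
from h import *
im=get_image('top');I=im['img'].astype(int);mx=I.max(2);mn=I.min(2);sat=mx-mn
dark=mx<60; red=(I[...,0]-I[...,1]>60)&(I[...,0]-I[...,2]>60)&(I[...,1]<70)
grey=(sat<30)&(mx>85)
for n,m,c,r,z in [('oblong',dark,(205,236),50,4),('square',dark,(320,222),40,4),('bigr',dark,(378,163),40,4),('smallr',dark,(440,237),40,4),
 ('spool',grey,(203,234),20,49),('tin',grey,(318,220),16,28),('box',grey,(377,160),16,34),('meter',red,(441,236),35,32),('tile',(sat<25)&(mx>150),(260,166),38,6)]:
    print(n,blob(im,m,c,r,z))
big=im['img'][:,:,::-1]
crops=[cv2.resize(big[y-28:y+28,x-28:x+28],(380,280) if 0 else (290,290),interpolation=cv2.INTER_CUBIC) for x,y in((377,160),(441,236),(203,234),(318,220))]
cv2.imwrite('pics/crop1.png',np.vstack([np.hstack(crops[:2]),np.hstack(crops[2:])]))
E
```

```text
oblong {'rect': array([445.3, 278.9]), 'size': array([130.3,  76.1]), 'long': 2.9, 'circ': array([445. , 277.4]), 'rad': 74.4}
square {'rect': array([478.7,   4.3]), 'size': array([84.8, 84.7]), 'long': 16.8, 'circ': array([479. ,   4.4]), 'rad': 58.6}
bigr {'rect': array([ 629.8, -138.3]), 'size': array([108.2, 109. ]), 'long': 90.3, 'circ': array([ 628.9, -138.1]), 'rad': 55.8}
smallr {'rect': array([ 441.6, -284.1]), 'size': array([43.7, 55.1]), 'long': 151.3, 'circ': array([ 441.3, -284. ]), 'rad': 32.8}
spool {'rect': array([444. , 268.6]), 'size': array([69.9, 59.3]), 'long': 66.0, 'circ': array([443.7, 268.7]), 'rad': 35.4}
tin {'rect': array([481.9,   8.5]), 'size': array([47.5, 44.7]), 'long': 0.3, 'circ': array([481.6,   8.1]), 'rad': 24.4}
box {'rect': array([ 625.7, -134.2]), 'size': array([51.6, 53. ]), 'long': 171.1, 'circ': array([ 625.2, -133.9]), 'rad': 34.5}
meter {'rect': array([ 445.7, -258.2]), 'size': array([ 50.4, 112.2]), 'long': 179.4, 'circ': array([ 445.6, -276.3]), 'rad': 56.4}
tile {'rect': array([621. , 153.7]), 'size': array([113.6, 113.6]), 'long': 10.0, 'circ': array([620.3, 154.9]), 'rad': 78.3}
```

View pics/crop1.png

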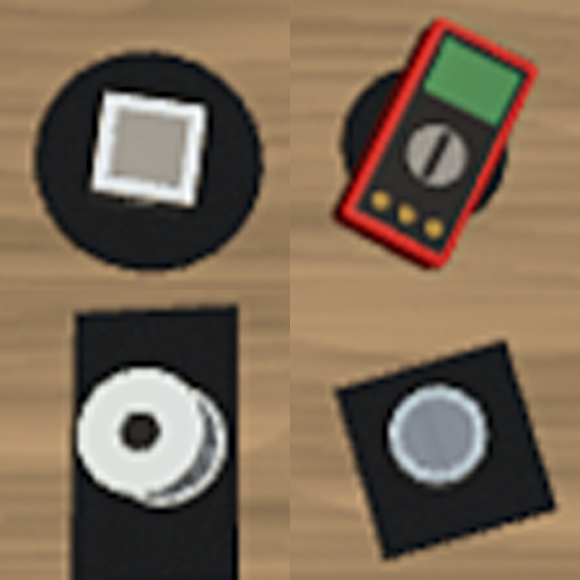

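The crops show the grey-white box, turned about -8°, on the big round mat. The meter's long axis is about -27°, the spool is on the oblong mat and the tin on the square mat. I'll park the tin first.

```bash
cat >> h.py <<'E'
def here():
    s=get_state();M=rot(s['tcp_rot']);p=np.array(s['ee_pos']);return s,M,p
def go(x,y,z,yaw=None):
    """remaining shift in tool axes, cm, and turn about tool z, deg (yaw = world direction of tool y)"""
    s,M,p=here();psi=np.degrees(np.arctan2(M[1,1],M[0,1]))
    t=0 if yaw is None else psi-((yaw-psi+90)%180-90+psi)
    print('t',round(s['time_s'],2),'p',p.round(1),'yaw',round(psi,1),'tilt',round(np.degrees(np.arccos(-M[2,2])),2),'shift',(M.T@(np.array([x,y,z])-p)/10).round(2),'turn',round(t,1),'open',round(s['opening'],1),'f',np.round(s['finger_force'],1),'q7',np.round(s['joints'][6],2))
E
python3 - <<'E'
from h import *
im=get_image('top')
print('spool',onz(im,(201.7,233.4),49),'meter',onz(im,(441.5,235.5),32))
E
python3 -m crank '8.54 0 -4 0 0 0 -6.76;8.54 0 -4 0 0 0 -6.76;8.54 -3 -2.9 0.5 0 0 0;8.54 -3 -2.9 0.5 0 0 0;8.54 -3 -2.9 0.5 0 0 0;8.54 -3 -2.9 0.5 0 0 0;8.54 -3 -2.9 0.5 0 0 0;8.54 -3 -2.9 0.5 0 0 0;8.54 -3 -2.9 0.5 0 0 0;8.54 -3 -2.9 0.5 0 0 0' 40
python3 -c "
from h import *
go(481,8,100,90)"
```

```text
spool [447.29799204 276.36059558] meter [ 447.17825106 -276.23699168]
time_s: 2.03
ee_pos: [382.5, 346.6, 191.8]
tcp_rot: [0.0, -0.001, 1.0, 0.0]
ft_force: [1.0, 0.8, -0.6]
opening: 85.1
finger_force: 0.0
t 2.03 p [382.5 346.6 191.8] yaw 90.1 tilt 0.05 shift [ -9.8  -33.88   9.16] turn 0.1 open 85.1 f 0.0 q7 0.75
```

```bash
python3 -m crank '8.54 -1.1 -3.76 1 0 0 0;8.54 -1.1 -3.76 1 0 0 0;8.54 -1.1 -3.76 1 0 0 0;8.54 -1.1 -3.76 1 0 0 0;8.54 -1.1 -3.76 1 0 0 0;8.54 -1.1 -3.76 1 0 0 0;8.54 -1.1 -3.76 1 0 0 0;8.54 -1.1 -3.76 1 0 0 0;8.54 -1.1 -3.76 1 0 0 0;8.54 0 0 0 0 0 0' >/dev/null
python3 - <<'E'
from h import *
go(481,8,4,90)
im=get_image('wrist');print(im['xyz']);cv2.imwrite('pics/w1.png',im['img'][:,:,::-1])
for n in('flux_tin','mat_square','bottle'):
  print(n,[(np.round(d['centre']).tolist(),round(d['confidence'],2),onz(im,d['centre'],4,True).round(1)) for d in spot_point('wrist',n)[:3]])
E
```

```text
t 2.87 p [481.4   1.2 100.8] yaw 89.4 tilt 0.22 shift [0.05 0.71 9.67] turn -0.6 open 85.3 f 0.0 q7 1.56
[407.64976419   2.42811034 244.43660323]
flux_tin [([330.0, 201.0], 0.62, array([481.8,   7. ]))]
mat_square []
bottle [([309.0, 347.0], 0.51, array([640.8, -14.5]))]
```

View pics/w1.png

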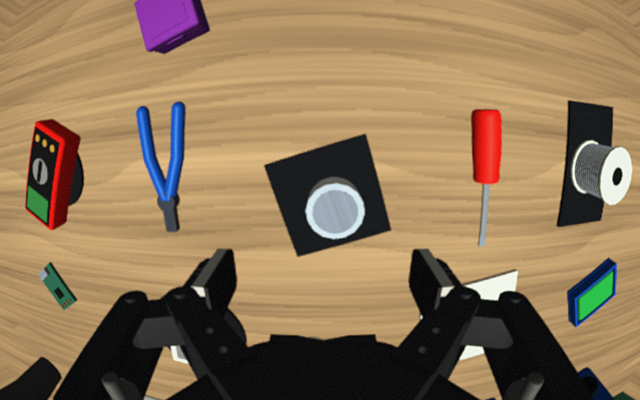

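The wrist view shows the tin at (333,205), projecting to (482,7) and agreeing with the top view.

```bash
python3 -m crank '8.54 0 0 1.5 0 0 0;8.54 0 0 2.5 0 0 0;8.54 0 0 2.5 0 0 0;8.54 0 0 1 0 0 0;8.54 0 0 0 0 0 0'
python3 -c "
from h import *
go(481.5,7.5,4,90)"
```

```text
time_s: 3.48
ee_pos: [479.0, 11.3, 25.1]
tcp_rot: [-0.002, -0.002, 1.0, -0.0]
ft_force: [-0.3, 0.7, 0.1]
opening: 85.6
finger_force: 0.0
t 3.48 p [479.   11.3  25.1] yaw 90.2 tilt 0.22 shift [-0.25 -0.38  2.11] turn 0.2 open 85.6 f 0.0 q7 1.61
```

```bash
python3 -m crank '8.54 -0.2 -0.35 1 0 0 0;8.54 0 0 1.1 0 0 0;8.54 0 0 0 0 0 0;3.5 0 0 0 0 0 0;3.5 0 0 0 0 0 0;3.5 0 0 0 0 0 0;3.5 0 0 0 0 0 0;3.5 0 0 0 0 0 0;3.5 0 0 0 0 0 0;3.5 0 0 0 0 0 0' 40
python3 -c "
from h import *
go(481.5,7.5,4,90)"
```

```text
time_s: 4.32
ee_pos: [483.1, 6.5, 6.4]
tcp_rot: [0.001, -0.001, 1.0, 0.0]
ft_force: [-1.1, 0.2, 5.1]
opening: 42.5
finger_force: 39.9
t 4.32 p [483.1   6.5   6.4] yaw 90.1 tilt 0.06 shift [0.16 0.1  0.24] turn 0.1 open 42.5 f 39.9 q7 1.63
```

```bash
python3 -m crank '3.5 0 0 -1.5 0 0 0;3.5 0 0 -3 0 0 0;3.5 0 1 -3 0 0 0;3.5 -2 2.7 -1 0 0 0;3.5 -2.8 2.8 0 0 0 0;3.5 -2.8 2.8 0 0 0 0;3.5 -2.8 2.8 0 0 0 0;3.5 -2.4 2 0 0 0 0;3.5 -1 0.6 0 0 0 0;3.5 0 0 0 0 0 0'
python3 -c "
from h import *
go(621,154,9.5,90)"
```

```text
time_s: 5.15
ee_pos: [622.6, 156.8, 90.8]
tcp_rot: [0.001, -0.002, 1.0, 0.001]
ft_force: [0.0, -1.0, -1.0]
opening: 42.9
finger_force: 40.9
t 5.15 p [622.6 156.8  90.8] yaw 90.3 tilt 0.16 shift [ 0.18 -0.29  8.13] turn 0.3 open 42.9 f 40.9 q7 1.38
```

```bash
python3 -m crank '3.5 0 0 2 0 0 0;3.5 0 0 3 0 0 0;3.5 0 0 2 0 0 0;3.5 0 0 0.7 0 0 0;3.5 0 0 0 0 0 0;3.5 0 0 0.4 0 0 0;3.5 0 0 0 0 0 0'
python3 -c "
from h import *
go(621,154,8.5,90)"
```

```text
time_s: 5.73
ee_pos: [621.1, 153.3, 10.5]
tcp_rot: [0.001, -0.0, 1.0, 0.0]
ft_force: [0.3, 0.5, -0.9]
opening: 42.7
finger_force: 40.9
t 5.73 p [621.1 153.3  10.5] yaw 90.0 tilt 0.08 shift [0.01 0.07 0.2 ] turn 0.0 open 42.7 f 40.9 q7 1.4
```

```bash
python3 -m crank '3.5 0 0 0.2 0 0 0;8.54 0 0 0 0 0 0;8.54 0 0 0 0 0 0;8.54 0 0 0 0 0 0;8.54 0 0 -2 0 0 0;8.54 0 0 -4 0 0 0;8.54 0 0 -4 0 0 0;8.54 0 0 -4 0 0 0;8.54 0 -2.4 0 0 0 4;8.54 0 -4 0 0 0 4'
python3 -c "
from h import *
go(625.5,-133.5,150,82)"
```

```text
time_s: 6.57
ee_pos: [620.3, 95.3, 151.1]
tcp_rot: [0.003, 0.067, 0.998, 0.003]
ft_force: [0.2, 0.5, -1.1]
opening: 85.4
finger_force: 0.0
t 6.57 p [620.3  95.3 151.1] yaw 82.3 tilt 0.52 shift [-3.560e+00 -2.261e+01 -1.000e-02] turn 0.3 open 85.4 f 0.0 q7 1.34
```

```bash
python3 -m crank '8.54 -0.6 -4 0 0 0 0;8.54 -0.6 -4 0 0 0 0;8.54 -0.6 -4 0 0 0 0;8.54 -0.6 -4 0 0 0 0;8.54 -0.6 -4 0 0 0 0;8.54 -0.6 -2.4 0 0 0 0;8.54 0 0 0 0 0 0;8.54 0 0 0 0 0 0'
python3 - <<'E'
from h import *
go(625.5,-133.5,8,82)
im=get_image('wrist')
for n in('parts_box','mat_big_round','bottle'):
  print(n,[(np.round(d['centre']).tolist(),round(d['confidence'],2),onz(im,d['centre'],4,True).round(1)) for d in spot_point('wrist',n)[:3]])
im=get_image('top')
I=im['img'].astype(int);mx=I.max(2);sat=mx-I.min(2);dark=mx<60
print(blob(im,dark,(320,222),40,4)); print('tin',spot_point('top','flux_tin')[:2])
cv2.imwrite('pics/t2.png',im['img'][100:300,100:520,::-1])
E
```

```text
time_s: 7.23
ee_pos: [622.2, -139.9, 147.8]
tcp_rot: [0.0, 0.071, 0.997, -0.0]
ft_force: [0.4, 0.5, -0.4]
opening: 85.1
finger_force: 0.0
t 7.23 p [ 622.2 -139.9  147.8] yaw 81.8 tilt 0.05 shift [-0.23  0.69 13.98] turn -0.2 open 85.1 f 0.0 q7 1.72
parts_box [([332.0, 188.0], 0.86, array([ 625.3, -131.1])), ([209.0, 265.0], 0.81, array([ 693. , -276.7])), ([566.0, 151.0], 0.44, array([617.3, 150. ]))]
mat_big_round []
bottle [([450.0, 184.0], 0.97, array([637.9, -12.1]))]
{'rect': array([479. ,   4.4]), 'size': array([84.3, 84.5]), 'long': 106.8, 'circ': array([479. ,   4.4]), 'rad': 58.6}
tin [{'centre': [259.8, 164.3], 'confidence': 0.53}, {'centre': [202.3, 233.4], 'confidence': 0.23}]
```

View pics/t2.png

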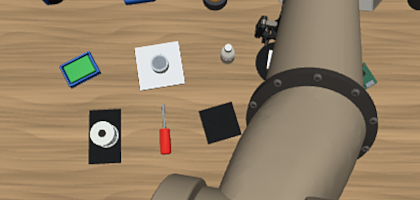

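The tin stands on the tile at crop (160,64), and the square mat is clear at (479, 4.4), turned 16.8°. Next is the box.

```bash
python3 -m crank '8.54 -0.2 0.65 2 0 0 0;8.54 0 0 3 0 0 0;8.54 0 0 3 0 0 0;8.54 0 0 3 0 0 0;8.54 0 0 1.5 0 0 0;8.54 0 0 1 0 0 0;8.54 0 0 0 0 0 0;8.54 0 0 0 0 0 0'
python3 -c "
from h import *
go(625.4,-132.5,8,82)"
```

```text
time_s: 8.2
ee_pos: [625.8, -130.7, 12.9]
tcp_rot: [0.0, 0.069, 0.998, 0.0]
ft_force: [1.1, 0.2, 0.1]
opening: 85.6
finger_force: 0.0
t 8.2 p [ 625.8 -130.7   12.9] yaw 82.1 tilt 0.01 shift [ 0.01 -0.18  0.49] turn 0.1 open 85.6 f 0.0 q7 1.76
```

```bash
python3 -m crank '8.54 0 -0.15 0.4 0 0 0;3.5 0 0 0 0 0 0;3.5 0 0 0 0 0 0;3.5 0 0 0 0 0 0;3.5 0 0 0 0 0 0;3.5 0 0 0 0 0 0;3.5 0 0 -2 0 0 0;3.5 0 0 -4 0 0 0;3.5 0 0 -4 0 0 0;3.5 0 0 0 0 0 0' 40
python3 -c "
from h import *
go(479,4.4,110,106.8)"
```

```text
time_s: 9.03
ee_pos: [629.9, -134.0, 116.3]
tcp_rot: [0.006, 0.07, 0.998, -0.0]
ft_force: [3.1, 0.0, -0.2]
opening: 47.2
finger_force: 41.8
t 9.03 p [ 629.9 -134.   116.3] yaw 82.0 tilt 0.69 shift [16.87 11.62  0.43] turn -24.8 open 47.2 f 41.8 q7 1.73
```

```bash
python3 -m crank '3.5 2 0 0 0 0 -6.2;3.5 3.5 0 0 0 0 -6.2;3.5 3.5 0.5 0 0 0 -6.2;3.5 3 1.5 0 0 0 -6.2;3.5 2 2 0 0 0 0'
python3 -c "
from h import *
go(479,4.4,110,106.8)"
```

```text
time_s: 9.45
ee_pos: [474.6, -105.1, 108.3]
tcp_rot: [-0.001, -0.148, 0.989, -0.0]
ft_force: [-0.4, -0.0, -1.1]
opening: 47.6
finger_force: 41.7
t 9.45 p [ 474.6 -105.1  108.3] yaw 107.0 tilt 0.09 shift [-3.63 10.34 -0.17] turn 0.2 open 47.6 f 41.7 q7 2.06
```

```bash
python3 -m crank '3.5 -1 3 0 0 0 0;3.5 -1 3.2 0 0 0 0;3.5 -0.8 2.5 0 0 0 0;3.5 0 0 0 0 0 0;3.5 0 0 0 0 0 0;3.5 0 0 0 0 0 0'
python3 -c "
from h import *
go(479,4.4,10,106.8)"
```

```text
time_s: 9.95
ee_pos: [479.4, -13.2, 108.6]
tcp_rot: [-0.0, -0.147, 0.989, -0.0]
ft_force: [-0.7, 0.5, -0.3]
opening: 47.3
finger_force: 41.7
t 9.95 p [479.4 -13.2 108.6] yaw 106.9 tilt 0.02 shift [-0.48  1.7   9.86] turn 0.1 open 47.3 f 41.7 q7 1.85
```

```bash
python3 -m crank '3.5 -0.48 1.7 1 0 0 0;3.5 0 0 3 0 0 0;3.5 0 0 3 0 0 0;3.5 0 0 2 0 0 0;3.5 0 0 0.6 0 0 0;3.5 0 0 0 0 0 0;3.5 0 0 0 0 0 0'
python3 -c "
from h import *
go(479,4.4,9,106.8)"
```

```text
time_s: 10.53
ee_pos: [479.5, 4.0, 13.1]
tcp_rot: [0.0, -0.146, 0.989, -0.0]
ft_force: [0.8, 0.1, -0.3]
opening: 47.4
finger_force: 41.8
t 10.53 p [479.5   4.   13.1] yaw 106.8 tilt 0.03 shift [0.04 0.05 0.41] turn -0.0 open 47.4 f 41.8 q7 1.86
```

```bash
python3 -m crank '3.5 0 0 0.4 0 0 0;3.5 0 0 0 0 0 0;8.54 0 0 0 0 0 0;8.54 0 0 0 0 0 0;8.54 0 0 0 0 0 0;8.54 0 0 -2 0 0 0;8.54 0 0 -4 0 0 0;8.54 0 0 -4 0 0 5.6;8.54 0 3 -1 0 0 5.6;8.54 0 4 0 0 0 5.6'
python3 -m crank '8.54 0 4 0 0 0 0;8.54 0 4 0 0 0 0;8.54 0 4 0 0 0 0;8.54 0 4 0 0 0 0;8.54 0 0 0 0 0 0;8.54 0 0 0 0 0 0' 
python3 - <<'E'
from h import *
go(447,276,120,90)
im=get_image('wrist')
for n in('spool','mat_oblong'):
  print(n,[(np.round(d['centre']).tolist(),round(d['confidence'],2),onz(im,d['centre'],4,True).round(1)) for d in spot_point('wrist',n)[:3]])
cv2.imwrite('pics/w2.png',im['img'][:,:,::-1])
im=get_image('scene');print([(np.round(d['centre']).tolist(),onz(im,d['centre'],4).round(1)) for d in spot_point('scene','parts_box')])
E
```

```text
time_s: 11.37
ee_pos: [471.8, 72.2, 122.4]
tcp_rot: [0.003, 0.006, 1.0, 0.001]
ft_force: [1.6, -0.6, -0.2]
opening: 85.7
finger_force: 0.0
time_s: 11.87
ee_pos: [468.5, 237.3, 118.7]
tcp_rot: [0.0, -0.003, 1.0, 0.0]
ft_force: [-0.7, -1.1, 0.3]
opening: 85.4
finger_force: 0.0
t 11.87 p [468.5 237.3 118.7] yaw 90.4 tilt 0.05 shift [ 2.12  3.88 -0.13] turn 0.4 open 85.4 f 0.0 q7 1.09
spool [([365.0, 172.0], 0.93, array([447.9, 273.7]))]
mat_oblong []
[([204.0, 221.0], array([ 326.4, -115.8])), ([302.0, 205.0], array([482.3,   6.5])), ([340.0, 370.0], array([ 699.5, -281.3])), ([392.0, 180.0], array([623.6, 156.2]))]
```

View pics/w2.png

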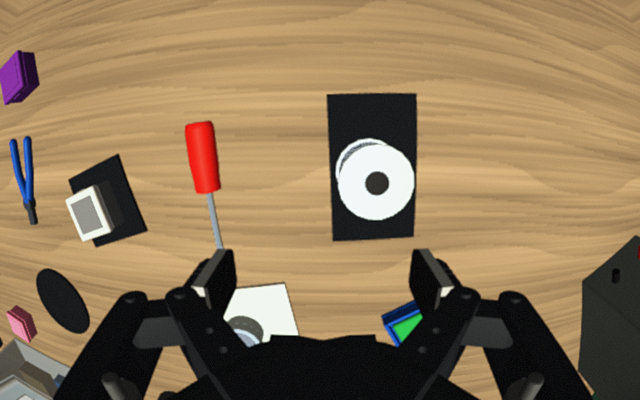

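The wrist view shows the spool's hole at (377,183) on the oblong mat. The box is on the square mat at the left.

```bash
python3 -m crank '8.54 1.05 1.85 0 0 0 0;8.54 1.05 1.85 0 0 0 0;8.54 0 0 0 0 0 0;8.54 0 0 0 0 0 0'
python3 -c "
from h import *
go(447.5,275,16,90)"
```

```text
time_s: 12.45
ee_pos: [447.8, 271.2, 118.7]
tcp_rot: [-0.0, -0.001, 1.0, 0.0]
ft_force: [0.2, -0.4, -0.7]
opening: 85.3
finger_force: 0.0
t 12.45 p [447.8 271.2 118.7] yaw 90.1 tilt 0.01 shift [ 0.03  0.38 10.27] turn 0.1 open 85.3 f 0.0 q7 1.0
```

```bash
python3 -m crank '8.54 0 0.38 2 0 0 0;8.54 0 0 3 0 0 0;8.54 0 0 3 0 0 0;8.54 0 0 2.2 0 0 0;8.54 0 0 0 0 0 0;8.54 0 0 0 0 0 0;4.5 0 0 0 0 0 0;4.5 0 0 0 0 0 0;4.5 0 0 0 0 0 0;4.5 0 0 0 0 0 0' 50
python3 -c "
from h import *
go(447.5,275,16,90)"
```

```text
time_s: 13.28
ee_pos: [449.4, 275.5, 18.6]
tcp_rot: [0.001, -0.0, 1.0, 0.001]
ft_force: [-0.8, -0.8, 7.4]
opening: 55.2
finger_force: 51.7
t 13.28 p [449.4 275.5  18.6] yaw 90.0 tilt 0.17 shift [ 0.19 -0.05  0.26] turn 0.0 open 55.2 f 51.7 q7 1.03
```

```bash
python3 -m crank '4.5 0 0 0 0 0 0;4.5 0 0 -2 0 0 0;4.5 0 0 -4 0 0 0;4.5 0 0 -4 0 0 0;4.5 -0.5 -2 -2 0 0 0;4.5 -1.5 -3.8 0 0 0 0;4.5 -1.5 -3.8 0 0 0 0;4.5 -1.5 -3.8 0 0 0 0;4.5 -1.5 -3.8 0 0 0 0;4.5 -1.5 -3.8 0 0 0 0' >/dev/null
python3 - <<'E'
from h import *
im=get_image('top');I=im['img'].astype(int);dark=I.max(2)<60
print(blob(im,dark,(378,163),36,4),blob(im,dark,(205,236),45,4))
go(629.4,-138.2,140,90)
E
```

```text
{'rect': array([ 628.5, -137.4]), 'size': array([105.6, 107.2]), 'long': 90.3, 'circ': array([ 628.9, -138.1]), 'rad': 55.8} {'rect': array([445.1, 278.8]), 'size': array([129.8,  76.1]), 'long': 2.9, 'circ': array([445. , 277.4]), 'rad': 74.4}
t 14.17 p [531.9  53.2 138.4] yaw 89.5 tilt 0.38 shift [ -9.93 -19.05  -0.02] turn -0.5 open 54.4 f 53.7 q7 1.46
```

```bash
python3 -m crank '4.5 -2 -3.6 0 0 0 0;4.5 -2 -3.6 0 0 0 0;4.5 -2 -3.6 0 0 0 0;4.5 -2 -3.6 0 0 0 0;4.5 -1.5 -2.5 0 0 0 0;4.5 0 0 0 0 0 0;4.5 0 0 0 0 0 0;4.5 0 0 0 0 0 0'
python3 -c "
from h import *
go(629.4,-138.2,19,90)"
```

```text
time_s: 14.83
ee_pos: [623.1, -102.7, 136.9]
tcp_rot: [-0.0, -0.001, 1.0, 0.0]
ft_force: [0.4, -0.2, -1.5]
opening: 54.8
finger_force: 53.9
t 14.83 p [ 623.1 -102.7  136.9] yaw 90.1 tilt 0.06 shift [-0.63 -3.56 11.78] turn 0.1 open 54.8 f 53.9 q7 1.79
```

```bash
python3 -m crank '4.5 -0.35 -1.8 0 0 0 0;4.5 -0.3 -1.76 1.5 0 0 0;4.5 0 0 3 0 0 0;4.5 0 0 3 0 0 0;4.5 0 0 2.5 0 0 0;4.5 0 0 1 0 0 0;4.5 0 0 0 0 0 0;4.5 0 0 0 0 0 0'
python3 -c "
from h import *
go(630,-138.2,18.5,90)"
```

```text
time_s: 15.5
ee_pos: [630.3, -138.1, 27.2]
tcp_rot: [-0.0, -0.001, 1.0, 0.0]
ft_force: [0.8, -0.8, -1.7]
opening: 54.7
finger_force: 53.9
t 15.5 p [ 630.3 -138.1   27.2] yaw 90.2 tilt 0.03 shift [ 0.03 -0.01  0.87] turn 0.2 open 54.7 f 53.9 q7 1.89
```

```bash
python3 -m crank '4.5 0 0 0.6 0 0 0;4.5 0 0 0.2 0 0 0;4.5 0 0 0 0 0 0;8.54 0 0 0 0 0 0;8.54 0 0 0 0 0 0;8.54 0 0 0 0 0 0;8.54 0 0 -2 0 0 0;8.54 0 0 -4 0 0 0;8.54 0 0 -4 0 0 0;8.54 1 0 -2 0 0 6.9'
python3 -m crank '8.54 3 -1.5 0 0 0 6.9;8.54 3 -1.5 0 0 0 6.9;8.54 3 -1 0 0 0 6.9;8.54 2 0 0 0 0 0;8.54 0 0 0 0 0 0;8.54 0 0 0 0 0 0'
python3 - <<'E'
from h import *
go(447,-276,130,62.5)
im=get_image('wrist')
for n in('spool','meter','mat_small_round'):
  print(n,[(np.round(d['centre']).tolist(),round(d['confidence'],2),onz(im,d['centre'],4,True).round(1)) for d in spot_point('wrist',n)[:3]])
E
```

```text
time_s: 16.33
ee_pos: [623.8, -140.0, 143.8]
tcp_rot: [0.004, 0.059, 0.998, -0.0]
ft_force: [1.3, 0.1, 1.2]
opening: 85.0
finger_force: 0.0
time_s: 16.83
ee_pos: [506.3, -147.3, 139.2]
tcp_rot: [0.0, 0.238, 0.971, 0.0]
ft_force: [0.3, 0.2, 1.2]
opening: 85.4
finger_force: 0.0
t 16.83 p [ 506.3 -147.3  139.2] yaw 62.5 tilt 0.07 shift [ -0.69 -14.16   0.91] turn 0.0 open 85.4 f 0.0 q7 1.46
spool [([378.0, 283.0], 0.78, array([ 626. , -143.2]))]
meter [([179.0, 197.0], 0.77, array([ 446.6, -279.7]))]
mat_small_round []
```

```bash
python3 -m crank '8.54 -0.2 -3 0 0 0 0;8.54 -0.2 -3.8 0 0 0 0;8.54 -0.2 -3.8 0 0 0 0;8.54 0 -3.4 0.5 0 0 0;8.54 0 0 0 0 0 0;8.54 0 0 0 0 0 0;8.54 0 0 0 0 0 0'
python3 - <<'E'
from h import *
go(447,-277.5,14,62.5)
im=get_image('wrist')
for n in('meter','mat_small_round'):
  print(n,[(np.round(d['centre']).tolist(),round(d['confidence'],2),onz(im,d['centre'],4,True).round(1)) for d in spot_point('wrist',n)[:3]])
cv2.imwrite('pics/w3.png',im['img'][:,:,::-1])
E
```

```text
time_s: 17.62
ee_pos: [447.8, -274.4, 133.5]
tcp_rot: [0.0, 0.238, 0.971, 0.0]
ft_force: [0.7, -0.2, -0.0]
opening: 85.5
finger_force: 0.0
t 17.62 p [ 447.8 -274.4  133.5] yaw 62.5 tilt 0.01 shift [-0.07 -0.32 11.95] turn -0.0 open 85.5 f 0.0 q7 1.75
meter [([319.0, 193.0], 0.9, array([ 448.9, -278.5]))]
mat_small_round []
```

View pics/w3.png

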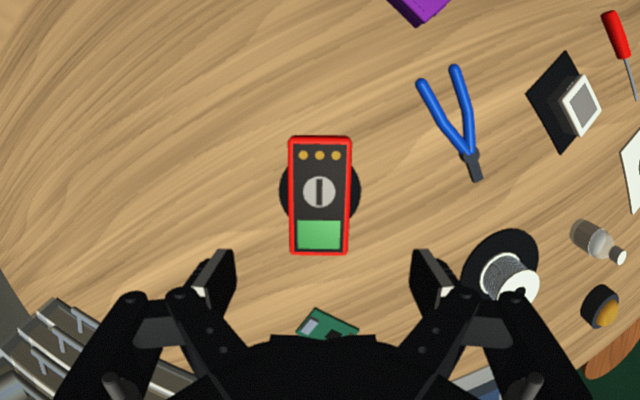

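The meter is squarely between the fingers, centred at (320,193) and aligned. I'll grasp it now.

```bash
python3 -m crank '8.54 -0.05 -0.3 2 0 0 0;8.54 0 0 3.5 0 0 0;8.54 0 0 3.5 0 0 0;8.54 0 0 2 0 0 0;8.54 0 0 0.8 0 0 0;8.54 0 0 0 0 0 0;8.54 0 0 0 0 0 0'
python3 -c "
from h import *
go(448,-277.5,10,62.5)"
```

```text
time_s: 18.35
ee_pos: [446.9, -277.2, 16.1]
tcp_rot: [0.0, 0.238, 0.971, -0.0]
ft_force: [-0.4, -0.2, 0.9]
opening: 85.3
finger_force: 0.0
t 18.35 p [ 446.9 -277.2   16.1] yaw 62.5 tilt 0.02 shift [-0.11  0.03  0.61] turn 0.0 open 85.3 f 0.0 q7 1.87
```

```bash
python3 -m crank '8.54 -0.1 0 0.6 0 0 0;8.54 0 0 0 0 0 0;4 0 0 0 0 0 0;4 0 0 0 0 0 0;4 0 0 0 0 0 0;4 0 0 0 0 0 0;4 0 0 0 0 0 0;4 0 0 -2 0 0 0;4 0 0 -4 0 0 0;4 0 0 -4 0 0 0' 60
python3 -m crank '4 -1 1 0 0 0 -6.1;4 -1 3 0 0 0 -6.1;4 -1 3.7 0 0 0 -6.1;4 0 4 0 0 0 -6.1;4 0 4 0 0 0 -6.1;4 0 4 0 0 0 0;4 0 4 0 0 0 0;4 0 4 0 0 0 0'
python3 - <<'E'
from h import *
go(445,278.5,110,92.9)
im=get_image('top');I=im['img'].astype(int);dark=I.max(2)<60
print(blob(im,dark,(440,237),40,4))
im=get_image('wrist');print([(d['confidence'],np.round(d['centre'])) for d in spot_in('wrist','meter')])
E
```

```text
time_s: 19.18
ee_pos: [445.5, -277.3, 109.7]
tcp_rot: [-0.002, 0.238, 0.971, 0.0]
ft_force: [1.6, 0.2, -1.2]
opening: 50.7
finger_force: 63.5
time_s: 19.85
ee_pos: [501.9, -15.4, 109.7]
tcp_rot: [-0.0, -0.026, 1.0, 0.0]
ft_force: [0.8, -0.2, -1.7]
opening: 50.8
finger_force: 63.6
t 19.85 p [501.9 -15.4 109.7] yaw 92.9 tilt 0.01 shift [ 4.180e+00  2.965e+01 -2.000e-02] turn 0.0 open 50.8 f 63.6 q7 1.67
{'rect': array([ 446.9, -280.1]), 'size': array([75.6, 75.1]), 'long': 43.7, 'circ': array([ 447.3, -279.9]), 'rad': 38.7}
[(0.57, array([325., 242.]))]
```

```bash
python3 -m crank '4 0.6 4 0 0 0 0;4 0.6 4 0 0 0 0;4 0.6 4 0 0 0 0;4 0.6 4 0 0 0 0;4 0.6 4 0 0 0 0;4 0.6 4 0 0 0 0;4 0.5 2.4 0 0 0 0;4 0 0 0 0 0 0;4 0 0 0 0 0 0;4 0 0 0 0 0 0'
python3 -c "
from h import *
go(445,278.5,10,92.9)"
```

```text
time_s: 20.83
ee_pos: [448.5, 242.5, 109.5]
tcp_rot: [-0.0, -0.025, 1.0, -0.001]
ft_force: [-0.1, -0.7, -1.2]
opening: 50.9
finger_force: 63.6
t 20.83 p [448.5 242.5 109.5] yaw 92.9 tilt 0.07 shift [0.17 3.62 9.95] turn -0.0 open 50.9 f 63.6 q7 1.11
```

```bash
python3 -m crank '4 0.17 2 0 0 0 0;4 0 1.6 2 0 0 0;4 0 0 3 0 0 0;4 0 0 3 0 0 0;4 0 0 1 0 0 0;4 0 0 0 0 0 0;4 0 0 0 0 0 0'
python3 -c "
from h import *
go(445,278.5,10,92.9)"
```

```text
time_s: 21.42
ee_pos: [445.2, 278.6, 19.9]
tcp_rot: [-0.0, -0.025, 1.0, -0.001]
ft_force: [1.1, -0.5, -1.1]
opening: 50.8
finger_force: 63.5
t 21.42 p [445.2 278.6  19.9] yaw 92.8 tilt 0.07 shift [ 0.02 -0.01  0.99] turn -0.1 open 50.8 f 63.5 q7 1.09
```

```bash
python3 -m crank '4 0 0 0.6 0 0 0;4 0 0 0.3 0 0 0;4 0 0 0 0 0 0;8.54 0 0 0 0 0 0;8.54 0 0 0 0 0 0;8.54 0 0 0 0 0 0;8.54 0 0 -2 0 0 0;8.54 0 0 -4 0 0 0;8.54 0 0 -4 0 0 0;8.54 -2 -1 0 0 0 1.5'
python3 -m crank '8.54 -3 -2 0 0 0 1.4;8.54 -3 -2 0 0 0 0;8.54 -3 -2 0 0 0 0;8.54 -3 -2 0 0 0 0;8.54 -2 -2 0 0 0 0;8.54 0 0 0 0 0 0;8.54 0 0 0 0 0 0;8.54 0 0 0 0 0 0'
python3 - <<'E'
from h import *
go(621,154,9.5,90)
im=get_image('wrist')
for n in('flux_tin','meter'):
  print(n,[(np.round(d['centre']).tolist(),round(d['confidence'],2),onz(im,d['centre'],6,True).round(1)) for d in spot_point('wrist',n)[:3]])
im=get_image('top');I=im['img'].astype(int);cv2.imwrite('pics/t3.png',im['img'][100:300,100:520,::-1])
print(blob(im,(I[...,0]-I[...,1]>60)&(I[...,0]-I[...,2]>60),(205,236),40,32))
E
```

```text
time_s: 22.25
ee_pos: [465.5, 276.0, 117.5]
tcp_rot: [0.003, -0.015, 1.0, 0.004]
ft_force: [1.1, 0.9, -0.1]
opening: 85.3
finger_force: 0.0
time_s: 22.92
ee_pos: [605.0, 172.7, 110.5]
tcp_rot: [-0.0, -0.001, 1.0, 0.0]
ft_force: [0.7, 0.0, -0.1]
opening: 85.6
finger_force: 0.0
t 22.92 p [605.  172.7 110.5] yaw 90.1 tilt 0.05 shift [-1.61 -1.88 10.1 ] turn 0.1 open 85.6 f 0.0 q7 1.34
flux_tin [([298.0, 211.0], 0.62, array([616.3, 151.8])), ([138.0, 232.0], 0.37, array([640.7,  -9.7]))]
meter [([451.0, 16.0], 0.79, array([445.1, 280.2]))]
None
```

View pics/t3.png

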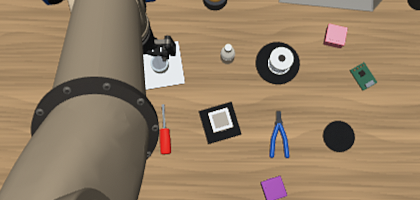

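The box is on the square mat at crop (220,121), the spool is on the big round mat at (279,61), and the small round mat is clear at (339,136). Next I'll fetch the tin.

```bash
python3 -m crank '8.54 -1.5 -1.9 2 0 0 0;8.54 0 0 3 0 0 0;8.54 0 0 3 0 0 0;8.54 0 0 1.2 0 0 0;8.54 0 0 0 0 0 0;8.54 0 0 0 0 0 0'
python3 -c "
from h import *
go(620,153.5,8.5,90)"
```

```text
time_s: 23.62
ee_pos: [620.2, 153.9, 18.8]
tcp_rot: [-0.0, -0.001, 1.0, -0.0]
ft_force: [-0.7, -0.4, -0.2]
opening: 84.9
finger_force: 0.0
t 23.62 p [620.2 153.9  18.8] yaw 90.1 tilt 0.05 shift [ 0.02 -0.04  1.03] turn 0.1 open 84.9 f 0.0 q7 1.4
```

```bash
python3 -m crank '8.54 0 0 1 0 0 0;8.54 0 0 0 0 0 0;3.5 0 0 0 0 0 0;3.5 0 0 0 0 0 0;3.5 0 0 0 0 0 0;3.5 0 0 0 0 0 0;3.5 0 0 0 0 0 0;3.5 0 0 0 0 0 0;3.5 0 0 -2 0 0 0;3.5 0 0 -3 0 0 0' 40
python3 -m crank '3.5 0 0 -4 0 0 0;3.5 2 -1.5 -2.5 0 0 0;3.5 2.8 -2.5 0 0 0 0;3.5 2.5 -3 0 0 0 0;3.5 2.5 -3 0 0 0 0;3.5 2 -3.5 0 0 0 0;3.5 1.5 -3.8 0 0 0 0;3.5 1 -4 0 0 0 0;3.5 1 -4 0 0 0 0;3.5 0.5 -4 0 0 0 0'
python3 -c "
from h import *
go(447,-280,120,90)"
```

```text
time_s: 24.45
ee_pos: [618.0, 152.6, 56.3]
tcp_rot: [-0.003, -0.001, 1.0, -0.001]
ft_force: [1.3, 0.2, -0.4]
opening: 42.7
finger_force: 40.8
time_s: 25.28
ee_pos: [461.1, -141.5, 123.7]
tcp_rot: [-0.0, -0.001, 1.0, 0.0]
ft_force: [1.1, -0.5, -1.2]
opening: 42.5
finger_force: 40.8
t 25.28 p [ 461.1 -141.5  123.7] yaw 90.1 tilt 0.04 shift [  1.42 -13.85   0.37] turn 0.1 open 42.5 f 40.8 q7 1.89
```

```bash
python3 -m crank '3.5 0.5 -3.8 0 0 0 0;3.5 0.4 -3.8 0 0 0 0;3.5 0.4 -3.8 0 0 0 0;3.5 0 -2 0 0 0 0;3.5 0 0 0 0 0 0;3.5 0 0 0 0 0 0;3.5 0 0 0 0 0 0;3.5 0 0 0 0 0 0'
python3 -c "
from h import *
go(448,-280,7,90)"
```

```text
time_s: 25.95
ee_pos: [450.3, -272.3, 123.4]
tcp_rot: [-0.0, -0.002, 1.0, 0.0]
ft_force: [0.0, -0.2, -1.5]
opening: 42.9
finger_force: 40.8
t 25.95 p [ 450.3 -272.3  123.4] yaw 90.2 tilt 0.06 shift [ 0.23 -0.78 11.64] turn 0.2 open 42.9 f 40.8 q7 2.18
```

```bash
python3 -m crank '3.5 0.2 -0.75 1 0 0 0;3.5 0 0 3 0 0 0;3.5 0 0 3.5 0 0 0;3.5 0 0 2.5 0 0 0;3.5 0 0 0.8 0 0 0;3.5 0 0 0 0 0 0;3.5 0 0 0 0 0 0'
python3 -c "
from h import *
go(448,-280,7,90)"
```

```text
time_s: 26.53
ee_pos: [448.2, -281.5, 15.8]
tcp_rot: [-0.0, -0.001, 1.0, -0.0]
ft_force: [0.2, -0.7, 0.0]
opening: 42.8
finger_force: 40.9
t 26.53 p [ 448.2 -281.5   15.8] yaw 90.1 tilt 0.02 shift [0.01 0.15 0.88] turn 0.1 open 42.8 f 40.9 q7 2.28
```

```bash
python3 -m crank '3.5 0 0.1 0.6 0 0 0;3.5 0 0 0.2 0 0 0;3.5 0 0 0 0 0 0;8.54 0 0 0 0 0 0;8.54 0 0 0 0 0 0;8.54 0 0 0 0 0 0;8.54 0 0 -2 0 0 0;8.54 0 0 -4 0 0 0;8.54 0 0 -4 0 0 0;8.54 0 2 -2 0 0 0'
python3 -m crank '8.54 0 4 -2 0 0 0;8.54 0 4 0 0 0 0;8.54 0 4 0 0 0 0;8.54 0 4 0 0 0 0;8.54 0 0 0 0 0 0;8.54 0 0 0 0 0 0'
python3 - <<'E'
from h import *
go(0,0,0)
for c in('top','wrist','scene'):
    im=get_image(c);cv2.imwrite(f'pics/end_{c}.png',im['img'][:,:,::-1])
    for n in('spool','flux_tin','parts_box','meter','bottle'):
        print(c,n,[(np.round(d['centre']).tolist(),round(d['confidence'],2),onz(im,d['centre'],4,c=='wrist').round(1)) for d in spot_point(c,n)[:4]])
    if c=='top':
        I=im['img'].astype(int);mx=I.max(2);sat=mx-I.min(2);grey=(sat<30)&(mx>85)
        red=(I[...,0]-I[...,1]>60)&(I[...,0]-I[...,2]>60)
        for n,m,q,r,z in[('meter',red,(203,236),32,32),('tin',grey,(441,237),14,28),('box',grey,(320,221),16,34),('spool',grey,(380,161),18,49)]: print(n,blob(im,m,q,r,z))
E
```

```text
time_s: 27.37
ee_pos: [449.2, -265.1, 132.1]
tcp_rot: [0.003, 0.002, 1.0, -0.002]
ft_force: [1.3, -0.8, 0.6]
opening: 85.5
finger_force: 0.0
time_s: 27.87
ee_pos: [448.1, -100.7, 146.6]
tcp_rot: [0.0, -0.003, 1.0, 0.0]
ft_force: [-0.7, -0.7, 0.0]
opening: 85.3
finger_force: 0.0
t 27.87 p [ 448.1 -100.7  146.6] yaw 90.4 tilt 0.05 shift [44.75 10.36 14.64] turn 0 open 85.3 f 0.0 q7 1.78
top spool [([319.0, 222.0], 0.58, array([481.8,   7.6])), ([377.0, 163.0], 0.49, array([ 631.5, -135. ]))]
top flux_tin [([439.0, 237.0], 0.46, array([ 447.2, -277.6]))]
top parts_box [([321.0, 225.0], 0.87, array([474.3,   4.2])), ([371.0, 290.0], 0.58, array([ 323.5, -114.1])), ([434.0, 135.0], 0.57, array([ 704.2, -280.3]))]
top meter [([206.0, 233.0], 0.67, array([454., 278.]))]
top bottle [([325.0, 157.0], 0.53, array([645.6,  -6.3]))]
meter {'rect': array([444.1, 276.6]), 'size': array([107.3,  56. ]), 'long': 3.0, 'circ': array([444.5, 275.8]), 'rad': 58.6}
tin {'rect': array([ 442.3, -291.4]), 'size': array([63.4, 28.8]), 'long': 1.6, 'circ': array([ 442.2, -283.7]), 'rad': 32.2}
box {'rect': ar
[... 449 characters left out ...]
.59, array([478.7,   6.4])), ([307.0, 60.0], 0.55, array([ 328.4, -118.1]))]
wrist meter [([608.0, 188.0], 0.73, array([445.8, 282.5]))]
wrist bottle [([156.0, 190.0], 0.72, array([ 450.1, -280.7])), ([397.0, 334.0], 0.5, array([632.7, -12.9]))]
scene spool [([337.0, 282.0], 0.77, array([ 625.3, -133.8])), ([342.0, 127.0], 0.53, array([449.6, 279.8]))]
scene flux_tin [([208.0, 312.0], 0.83, array([ 454.8, -283.8]))]
scene parts_box [([203.0, 223.0], 0.9, array([ 328.1, -120.6])), ([340.0, 370.0], 0.6, array([ 699.3, -281.9])), ([300.0, 206.0], 0.56, array([480.2,   4.2]))]
scene meter [([345.0, 128.0], 0.72, array([456.1, 279. ]))]
scene bottle [([372.0, 238.0], 0.72, array([645.4, -13.4]))]
```

View pics/end_top.png

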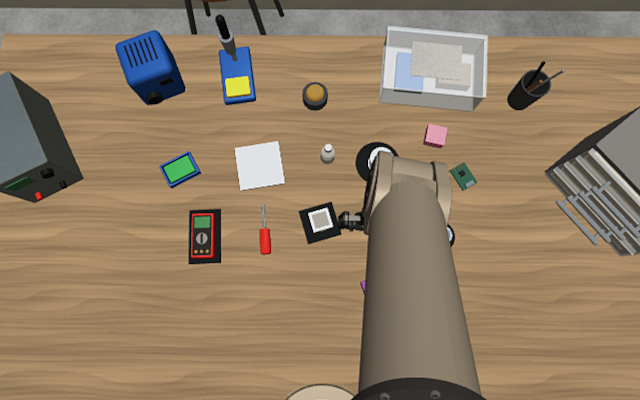

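View pics/end_scene.png

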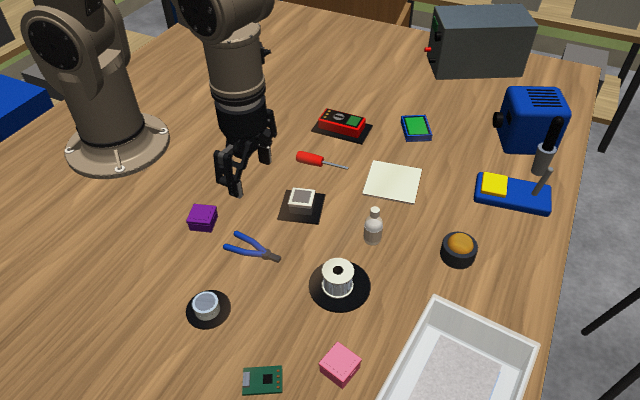

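The scene view shows all four upright on their mats and the bottle still standing. The arm hides the spool and tin from above, so I'll move it aside and measure them.

```bash
python3 -m crank '8.54 0 3 0 0 0 0;8.54 0 4 0 0 0 0;8.54 0 4 0 0 0 0;8.54 0 4 0 0 0 0;8.54 0 4 0 0 0 0;8.54 0 4 0 0 0 0;8.54 0 3 0 0 0 0;8.54 0 0 0 0 0 0;8.54 0 0 0 0 0 0;8.54 0 0 0 0 0 0'
python3 - <<'E'
from h import *
im=get_image('top');I=im['img'].astype(int);mx=I.max(2);sat=mx-I.min(2);grey=(sat<30)&(mx>85);white=(sat<25)&(mx>190)
for n,m,q,r,z in[('tin',grey,(440,237),14,28),('spool',white,(380,161),18,49)]: print(n,blob(im,m,q,r,z))
b=im['img'][:,:,::-1]
cv2.imwrite('pics/c4.png',np.hstack([cv2.resize(b[y-28:y+28,x-28:x+28],(380,380),interpolation=cv2.INTER_CUBIC) for x,y in((378,162),(440,237))]))
E
```

```text
time_s: 29.6
ee_pos: [447.4, 156.2, 146.1]
tcp_rot: [-0.0, -0.001, 1.0, -0.0]
ft_force: [-0.7, -1.1, -0.2]
opening: 85.1
finger_force: 0.0
tin {'rect': array([ 447.8, -282.1]), 'size': array([46.9, 47. ]), 'long': 90.3, 'circ': array([ 447.5, -282. ]), 'rad': 24.4}
spool {'rect': array([ 628. , -140.3]), 'size': array([54.5, 55. ]), 'long': 90.3, 'circ': array([ 627.3, -141.3]), 'rad': 28.8}
```

View pics/c4.png

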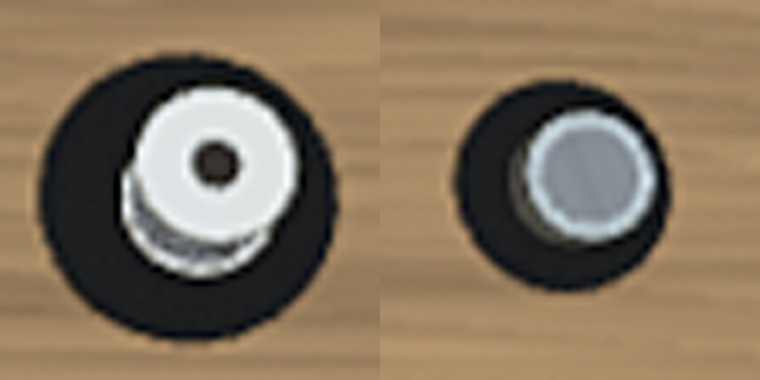

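The crops show the spool and tin each within about 3 mm of their mat centres; the apparent shift comes from the camera angle and their height. I'm handing the job in.

```bash
python3 -c "
from cell import close_job
print(close_job())"
```

```text
the job is handed in; nothing more can be done
None
```

I swapped all four things onto their own mats and handed the job in at about 30 s; by the camera each is upright and within about 3 mm of its mat's centre, the box and meter are aligned to within about 1°, and the bottle is still standing where it was (no verdict came back on hand-in).

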